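# Bolt the calibrator's pump lever against its spring catch

## Robot

A 6-joint arm with a two-finger parallel gripper is mounted at the origin on the work surface. World frame = base frame: x ahead of the robot, y to its left, z up, the work surface at z = 0. Lengths are in mm, angles in degrees, forces in N, time in s.
With the tool pointing down it reaches from about 300 to 850 mm from the base axis. Payload 4.2 kg.
Tool frame: the origin (TCP) lies between the finger pads; the fingertips stand 14 mm ahead of it and the grasp point (between the pads) lies 5 mm behind it (env.finger_overhang is the distance from the TCP to the fingertips, in mm); z points along the fingers, y is the line along which they close (so a half turn about z gives the same grasp; the last joint's range is limited). The gripper opens to 91 mm and grips with 3 to 60 N. Pads are 32 mm wide; open, the fingers measure 118 mm over their backs; the gripper's body (76 mm by 178 mm) begins 60 mm behind the grasp point.
Start: joints at [-75.172, 18.312, 89.639, -0, 72.044, -1.146], TCP at [158.244, -552.812, 227.976] pointing down, gripper open.
Joint ranges: [-177.97, 177.97], [-48.28, 115.42], [12.27, 149.76], [-77.06, 257.06], [2.81, 150.46], [-146.56, 146.56]. Speed limits (degrees/s): [147.25, 147.25, 180, 180, 180, 180].

## Interface

Orientations are given as [roll, pitch, yaw] about the fixed x, y, z axes, in that order (R = Rz(yaw) Ry(pitch) Rx(roll)).
In Python, from workcell import status, cams, env, finder gives the robot as it stands.
- The arm moves only by the tool apply_moves, never from a script. Its argument "increments" is a list of rows, each a list of 7 numbers: the opening, from -1 (shut) to 1 (fully open), then the shift along the world's x, y, z in m, then the turn, a rotation vector about the world's x, y, z in degrees. In form: [[gripper, x, y, z, ax, ay, az], ...]. A call has 1 to 5 rows; each row shifts and turns the commanded pose from where the row before left it; what a row does not reach is not made up. A row lasts 1/12 s, in which the tool goes at most 41.7 mm and 7.16 degrees, less where a joint would pass 70% of its speed; a pose out of reach is approached as far as the arm can. A call with a gripper value outside its range is refused whole. The fingers move at their own pace and stop on an object; "newtons" is the grip in N (left out, the last holds). Time passes only in rows, so rows that do not move let the fingers close. It gives the time, the measured TCP pose, the force, the opening and the grip force at its end, in the units of the state.
- status.state(): the state, without advancing time (a new reading comes with each control period).
- cams.grab_frame(name): name is "side" or "top"; returns a dict with "color" (480x640x3 uint8, red, green, blue), "intrinsics" (3x3 intrinsics, pixels), "R" (3x3) and "t" (3): a world point X has camera coordinates R X + t. Camera axes: x right, y down, z forward; pixel columns grow to the right and rows downward; lengths in mm; the calibration is good to about 2 mm. A picture is of the moment at which its call begins. There is no depth.
- env.job_done(): hands the job in; it is judged then, once.
Trained networks look in the newest picture that a camera, given by its name, has taken for a name from the list of things; names that differ only in an ending like _2 or _b are one class to them, and where a whole thing is asked for, a point or a joint stands for the part that bears it (a point fixed in the world has none). Each returns a list of dicts, best first, with "score" (0 to 1); they miss things now and then, are a little off and sometimes report something else, mostly with a low value. They report only what shows in the picture. A call takes as long as a camera call.
- finder.boxes_of(query, camera): "rect" ([left, top, width, height] in pixels, round what is visible of it).
- finder.trace(query, camera): "pixels" (480x640 bool, what is visible of it) and "rect" ([left, top, width, height] in pixels, round what is visible of it).
The state is a dict: "time_s": time; "qpos": joint angles; "qvel": joint speeds; "effort": joint torques, N m; "ee_pos": TCP position; "ee_rot": TCP orientation; "force": force on the tool from outside, world axes, zero at the start; "torque": the same for the moment, N m; "gripper_width": finger opening in mm; "gripper_force": force on a finger pad.
Only numpy, scipy, OpenCV 4.12 (cv2) and the standard library are available. Lean on these libraries where they do the work, as an engineer would, in place of code of your own. Each camera call takes 0.05 s, during which the arm holds its last target. There are 200 camera calls.

## Task

Lock off the pump lever of the pressure calibrator: press the spring safety catch (the long bar) down with one fingertip and keep it held down while the other fingertip pushes the bolt by its upright tab fully home, through the eye under the lever; then let go, so that the catch springs all the way back up and locks the bolt. Push and press only: do not pick anything up, and leave the loose fittings, wrench and jar where they are.

Things in the scene. Friction and masses are not known exactly. Their poses are not given: they have to be found in the camera images.
- calibrator: Fixed pressure calibrator: black plate 200 x 500 mm, 12 thick, with two black barrels and a round green gauge (225 high) at one end, the bolt lock at the other. Origin on the bench under the lock; z up, y along the bolt towards the barrels. Plate: x -100 to 100, y -160 to 340 mm. Bolt rod at x = -30, catch bar at x = 30; all else near them is under 37 mm high but the lever.
- lever_eye (a point): Middle of the eye plate (calibrator x = -30, y = 78 mm, 28 high) under the dark steel pump lever, fixed. The lever lies along calibrator x at y = 78 mm, from x = -35 to 170 mm, top 65 mm high; the bolt rod enters its eye.
- bolt_tab (a point): Top middle, 80 mm above the bench, of the bolt's upright steel tab; moves with the bolt. A flat plate 30 mm wide (calibrator x), 10 mm thick (calibrator y), free to touch from 37 to 80 mm above the bench; at calibrator x = -30 mm, y = -20 mm with the bolt back, y = +20 mm when home. Push its -y face towards +y. Axes as the calibrator's.
- catch_top (a point): Middle of the top of the catch's press bar, aluminium, 28 mm wide (calibrator x), 110 long (y), 8 thick, at calibrator x = 30, y = -70 to 40 mm; top 60 mm above the bench when up, 48 fully pressed. It goes straight down without tilting wherever pressed; a fingertip can slide along it. Its middle line is 60 mm from the tab's. Axes as the calibrator's.
- bolt (a joint): Travel of the bolt towards calibrator +y, m: 0 back (start, within 2 mm), 0.040 home against its stop. Slides with about 1.5 N friction and stays where left. The catch's tooth stops it at 0.003 while the catch is up.
- catch (a joint): How far the catch bar is pressed down, m: 0 up, 0.012 on its stop. The spring takes about 3 N to start, 8 N fully down. Its tooth clears the bolt when pressed more than 0.006. Let go, it springs fully up only with the bolt back or home (past 0.037); under the bolt's side block it stays 0.006 down.
- adapter: Loose brass fitting, 26 mm diameter, 42 mm tall, standing on the base plate about 128 mm to the -y side of the calibrator's origin; may have changed places with the plug. Origin under its centre. Leave alone.
- plug: Loose steel plug, 28 mm diameter, 30 mm tall, standing on the base plate beside the adapter, about 80 mm from it. Origin under its centre. Leave alone.
- wrench: Loose wrench, 170 mm long, lying on the bench on the calibrator's +x side. Origin under its middle. Leave alone.
- washer_jar: Loose small jar, 60 mm diameter, 65 mm tall, standing on the bench at the -y end of the base plate. Origin under its centre. Leave alone.

How it is judged (in metres and radians):
On the way, in this order (a step that is already met when the one before it is completed fails the run):
1. a fingertip has pressed the catch down, clear of the bolt, before the bolt is moved (value of joint catch above 0.006 m and value of joint bolt below 0.006 m and contact force between the fingers and catch above 0.5 N), for 0.1 s.
2. the bolt is on its way home (26 to 37 mm), pushed by the fingers while a fingertip still holds the catch down (value of joint bolt between 0.026 and 0.037 m and value of joint catch above 0.005 m and contact force between the fingers and catch above 0.3 N and contact force between the fingers and bolt above 0.2 N).
At the end, for the whole second after the job is handed in: The bolt is home (at least 36.5 of its 40 mm), the catch is back up (within 2 mm) and locks it, and the loose things are within 15 mm of where they stood (value of joint bolt above 0.0365 m and value of joint catch below 0.002 m and distance of each of adapter, plug, wrench, washer_jar from where it was at the start of the episode below 0.015 m); the robot touches nothing.
It fails at once if a loose thing (fitting, plug, wrench or jar) is lifted, carried or pushed more than 15 mm (distance of any of adapter, plug, wrench, washer_jar from where it was at the start of the episode above 0.015 m).
It also fails if it takes over 35 s, if anything falls off the work surface, if the arm or the gripper's body presses on something with over 40 N, if the wrist force passes 120 N, or if a joint passes its speed limit or range.

## Working session

There is one attempt and no reset: what is moved stays moved. The work goes in short steps, Python scripts to look and compute and a tool call to move; the robot and the scene stay as the last step left them, time stands still between calls to the robot, and variables do not carry over. Pictures are saved under pics/ and viewed, at most 10 in all, crops included, and the job is handed in when it is done.

Besides the shell and the picture viewer there is one more tool, called as a command line: name --pt "numbers of a row" for each row, then --argument value for the rest. apply_moves: Moves the arm, as the interface text tells. Its arguments: {"type":"object","properties":{"increments":{"type":"array","items":{"type":"array","items":{"type":"number"}}},"newtons":{"type":"number"}},"required":["increments"]}

```bash
mkdir -p pics; ls
python3 - <<'E'
from workcell import status, cams, env, finder
import cv2, numpy as np
for c in ("top","side"):
    f=cams.grab_frame(c); cv2.imwrite(f"pics/{c}0.png",f["color"][:,:,::-1])
    print(c,f["intrinsics"].tolist(),f["R"].tolist(),f["t"].tolist())
    for q in ("calibrator","lever_eye","bolt_tab","catch_top","bolt","catch","adapter","plug","wrench","washer_jar"):
        try: print(q,[(np.round(b["rect"]).tolist(),round(b["score"],2)) for b in finder.boxes_of(q,c)[:2]])
        except Exception as e: print(q,e)
print(status.state())
E
```

```text
pics
top [[561.0400323786017, 0.0, 304.268010899619], [0.0, 561.0400323786017, 247.1827029611843], [0.0, 0.0, 1.0]] [[-0.016986549269072004, -0.9998509732803091, 0.003080320494350708], [-0.9885736122153393, 0.016333298185647188, -0.1498513817150015], [0.1497787380620018, -0.00559058143642162, -0.9887037347070948]] [-33.8261382218709, 587.8587192711162, 993.9454565673904]
calibrator [([33.0, 171.0, 312.0, 160.0], 0.66)]
lever_eye [([36.0, 170.0, 307.0, 165.0], 0.77)]
bolt_tab [([218.0, 256.0, 88.0, 24.0], 0.67)]
catch_top [([229.0, 226.0, 61.0, 42.0], 0.86)]
bolt [([240.0, 157.0, 89.0, 30.0], 0.68), ([222.0, 259.0, 84.0, 21.0], 0.59)]
catch [([226.0, 225.0, 63.0, 44.0], 0.89)]
adapter [([311.0, 222.0, 17.0, 16.0], 0.6), ([36.0, 170.0, 308.0, 164.0], 0.47)]
plug [([316.0, 260.0, 13.0, 15.0], 0.72)]
wrench [([242.0, 158.0, 87.0, 29.0], 0.8)]
washer_jar [([362.0, 220.0, 36.0, 37.0], 0.76)]
side [[471.91700449061847, 0.0, 323.3598978122308], [0.0, 471.91700449061847, 243.94323935632698], [0.0, 0.0, 1.0]] [[0.9965731302151252, -0.0821522618460913, 0.009643754808067147], [-0.043291900225711
[... 674 characters left out ...]
, 42.0, 46.0], 0.27)]
{'time_s': 1.1, 'qpos': array([-7.51738490e+01,  1.83116525e+01,  8.96369805e+01,  7.98672415e-04,
        7.20435824e+01, -1.14739229e+00]), 'qvel': array([-0.00533858, -0.08742963,  0.10037118,  0.06369127,  0.00743065,
       -0.0100374 ]), 'effort': array([ 1.26673885e-04, -4.12363672e+01, -2.32232416e+01,  7.28116999e-02,
        3.75204894e-02, -1.92342372e-05]), 'ee_pos': array([ 158.23552841, -552.83415891,  227.99211897]), 'ee_rot': array([ 1.79992202e+02, -6.03770746e-04,  1.59732971e+01]), 'force': array([-0.08173967,  0.79121277, -0.68850414]), 'torque': array([ 0.02757947,  0.00833788, -0.02908976]), 'gripper_force': 0.0, 'gripper_width': 91.35207553919362}
```

View images.

Run:
```python
import cv2
a=cv2.imread("pics/top0.png")[150:350,20:420]; cv2.imwrite("pics/topc.png",cv2.resize(a,None,fx=2,fy=2,interpolation=cv2.INTER_CUBIC))
a=cv2.imread("pics/side0.png")[180:340,230:430]; cv2.imwrite("pics/sidec.png",cv2.resize(a,None,fx=3.7,fy=3.7,interpolation=cv2.INTER_CUBIC))
```

```text
(no output)
```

View pics/topc.png

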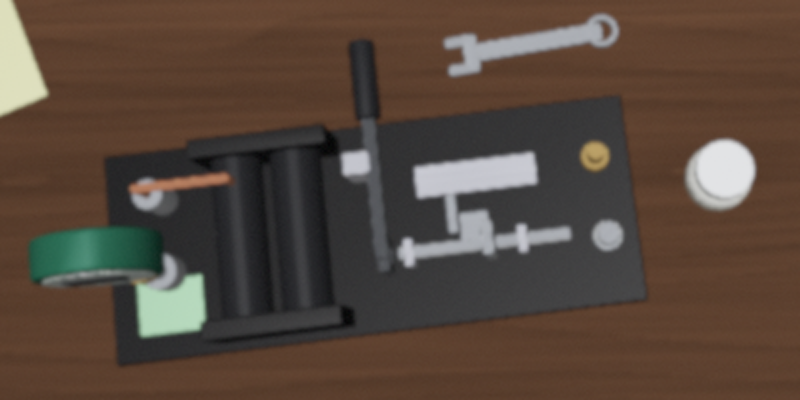

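View pics/sidec.png

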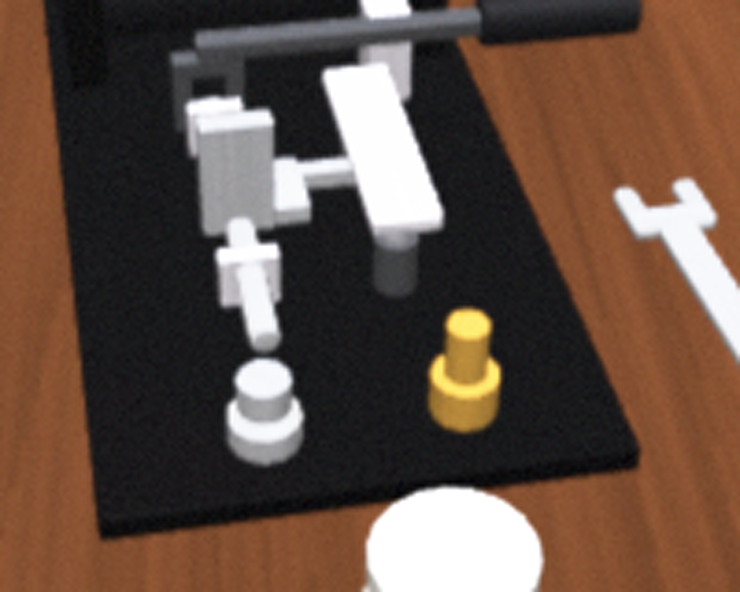

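```bash
cat > h.py <<'E'
import numpy as np, cv2
from scipy.optimize import least_squares
CAM={"top":([[561.04,0,304.268],[0,561.04,247.183],[0,0,1]],[[-0.016986549269072004,-0.9998509732803091,0.003080320494350708],[-0.9885736122153393,0.016333298185647188,-0.1498513817150015],[0.1497787380620018,-0.00559058143642162,-0.9887037347070948]],[-33.8261382218709,587.8587192711162,993.9454565673904]),
"side":([[471.917,0,323.36],[0,471.917,243.943],[0,0,1]],[[0.9965731302151252,-0.0821522618460913,0.009643754808067147],[-0.04329190022571165,-0.6173720829955887,-0.7854791674592871],[0.07048267523352028,0.7823699361627203,-0.6188129567815037]],[-589.1457794725051,58.740823702767585,674.1639107556587])}
def proj(c,X):
    K,R,t=map(np.array,CAM[c]); p=(X@R.T+t)@K.T; return p[:,:2]/p[:,2:]
def world(p,X):
    a=np.radians(p[2]); c,s=np.cos(a),np.sin(a); X=np.asarray(X,float)
    return X@np.array([[c,-s,0],[s,c,0],[0,0,1]]).T+[p[0],p[1],0]
E
python3 - <<'E'
from h import *
T=np.array([(106,157,100,340,12),(620,96,100,-160,12),(646,299,-100,-160,12),(118,364,-100,340,12),
(414,167,44,40,60),(535,152,44,-70,60),(538,184,16,-70,60),(419,198,16,40,60)],float)
S=np.array([(635,452,100,-160,12),(103,520,-100,-160,12),(323,72,16,40,60),(388,66,44,40,60),(442,212,44,-70,60),(372,224,16,-70,60),(198,118,-45,-25,80),(272,114,-15,-25,80)],float)
tp=T[:,:2]/2+[20,150]-.25; sp=S[:,:2]/3.7+[230,180]-.36
f=lambda p:np.r_[proj("top",world(p,T[:,2:]))-tp,proj("side",world(p,S[:,2:]))-sp]
for nm,sel in(("both",slice(None)),("top",slice(0,8)),("side",slice(8,16))):
    r=least_squares(lambda p:f(p)[sel].ravel(),[500,0,0],loss="soft_l1"); print(nm,r.x.round(2))
    if nm=="both": print(f(r.x).round(1).tolist()); p=r.x
print("tcp start",world(p,[[0,-48,0],[0,-41,0],[0,-1,0]]).round(1), "yaw",p[2]+90)
E
```

```text
both [574.91  53.21   6.06]
[[-1.4, -1.2], [0.2, -1.6], [1.0, -0.3], [-0.8, 0.1], [0.0, -0.8], [-0.7, -0.5], [-0.4, -1.6], [-0.9, -1.3], [1.4, -0.2], [-2.8, 1.0], [-1.0, -0.5], [-1.3, -0.5], [-0.2, 1.2], [-0.6, 0.1], [-0.9, 3.5], [-0.4, 2.5]]
top [573.16  52.44   5.98]
side [576.34  54.83   5.53]
tcp start [[580.    5.5   0. ]
 [579.2  12.4   0. ]
 [575.   52.2   0. ]] yaw 96.06341439673295
```

apply_moves --pt "0.03 0.0211 0.0279 0 0 0 4" --pt "0.03 0.0211 0.0279 0 0 0 4" --pt "0.03 0.0211 0.0279 0 0 0 4" --pt "0.03 0.0211 0.0279 0 0 0 4" --pt "0.03 0.0211 0.0279 0 0 0 4"

```text
time_s: 1.52
ee_pos: [264.4, -412.0, 228.0]
ee_rot: [180.0, -0.0, 36.1]
force: [1.1, -0.4, 0.2]
gripper_width: 60.5
gripper_force: 0.0
```

apply_moves --pt "0.03 0.0211 0.0279 0 0 0 4" --pt "0.03 0.0211 0.0279 0 0 0 4" --pt "0.03 0.0211 0.0279 0 0 0 4" --pt "0.03 0.0211 0.0279 0 0 0 4" --pt "0.03 0.0211 0.0279 0 0 0 4"

```text
time_s: 1.93
ee_pos: [370.0, -272.3, 228.2]
ee_rot: [180.0, 0.0, 56.2]
force: [1.1, 0.0, 0.1]
gripper_width: 47.1
gripper_force: 0.0
```

apply_moves --pt "0.03 0.0211 0.0279 0 0 0 4" --pt "0.03 0.0211 0.0279 0 0 0 4" --pt "0.03 0.0211 0.0279 0 0 0 4" --pt "0.03 0.0211 0.0279 0 0 0 4" --pt "0.03 0.0211 0.0279 0 0 0 4"

```text
time_s: 2.35
ee_pos: [475.5, -132.7, 228.2]
ee_rot: [180.0, 0.0, 76.2]
force: [-0.9, -0.6, -0.7]
gripper_width: 46.8
gripper_force: 0.0
```

apply_moves --pt "0.03 0.0211 0.0279 0 0 0 4" --pt "0.03 0.0211 0.0279 0 0 0 4" --pt "0.03 0.0211 0.0279 0 0 0 4" --pt "0.03 0.0211 0.0279 0 0 0 4" --pt "0.03 0.0211 0.0279 0 0 0 4"

```text
time_s: 2.77
ee_pos: [581.1, 6.8, 228.1]
ee_rot: [180.0, 0.0, 96.2]
force: [0.7, 0.2, 0.3]
gripper_width: 47.0
gripper_force: 0.0
```

apply_moves --pt "0.03 0 -0.001 -0.03 0 0 0" --pt "0.03 0 -0.001 -0.03 0 0 0" --pt "0.03 0 0 -0.03 0 0 0" --pt "0.03 0 0 -0.03 0 0 0" --pt "0.03 0 0 -0.01 0 0 0"

```text
time_s: 3.18
ee_pos: [577.4, 3.4, 93.8]
ee_rot: [-179.6, -0.1, 96.0]
force: [-0.4, -1.1, -0.2]
gripper_width: 46.8
gripper_force: 0.0
```

Run:
```python
from workcell import status, cams, env, finder
import cv2,numpy as np
a=cams.grab_frame("top")["color"][190:310,200:360,::-1]; b=cams.grab_frame("side")["color"][140:320,240:420,::-1]
a=cv2.resize(a,(640,480)); b=cv2.resize(b,(560,560))
cv2.imwrite("pics/t1.png",a); cv2.imwrite("pics/s1.png",b)
print(status.state()["ee_pos"])
```

```text
[578.93272988   3.19892428  96.16027695]
```

View pics/t1.png

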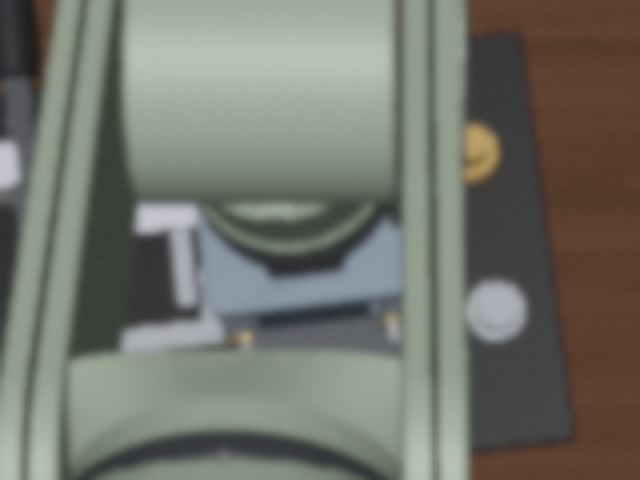

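View pics/s1.png

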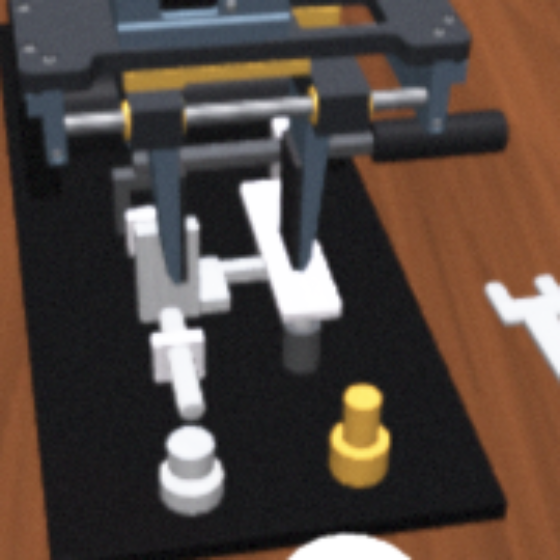

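apply_moves --pt "0.03 0 0 -0.01 0 0 0" --pt "0.03 0 0 -0.01 0 0 0" --pt "0.03 0 0 0 0 0 0"

```text
time_s: 3.53
ee_pos: [579.9, 3.1, 77.3]
ee_rot: [-180.0, -0.0, 96.0]
force: [0.2, 0.3, 0.2]
gripper_width: 47.1
gripper_force: 0.0
```

apply_moves --pt "0.03 0 0 -0.003 0 0 0" --pt "0.03 0 0 -0.003 0 0 0" --pt "0.03 0 0 0 0 0 0"

```text
time_s: 3.78
ee_pos: [580.9, 3.1, 72.5]
ee_rot: [179.9, 0.0, 96.0]
force: [-0.2, -0.6, 2.8]
gripper_width: 46.8
gripper_force: 1.5
```

apply_moves --pt "0.03 0 0 -0.003 0 0 0" --pt "0.03 0 0 -0.003 0 0 0" --pt "0.03 0 0 -0.002 0 0 0" --pt "0.03 0 0 0 0 0 0" --pt "0.03 0 0 0 0 0 0"

```text
time_s: 4.2
ee_pos: [581.0, 3.1, 64.8]
ee_rot: [179.9, 0.0, 96.0]
force: [0.2, -0.6, 6.5]
gripper_width: 47.0
gripper_force: 3.2
```

apply_moves --pt "0.03 0 0 -0.001 0 0 0" --pt "0.03 0 0 0 0 0 0" --pt "0.03 -0.0004 0.004 0 0 0 0" --pt "0.03 -0.0004 0.004 0 0 0 0" --pt "0.03 0 0 0 0 0 0"

```text
time_s: 4.62
ee_pos: [580.9, 10.7, 64.2]
ee_rot: [179.8, 0.1, 96.0]
force: [0.2, -1.3, 6.2]
gripper_width: 47.1
gripper_force: 3.3
```

apply_moves --pt "0.03 -0.0004 0.004 0 0 0 0" --pt "0.03 -0.0004 0.004 0 0 0 0" --pt "0.03 -0.0004 0.004 0 0 0 0" --pt "0.03 0 0 0 0 0 0"

```text
time_s: 4.95
ee_pos: [579.8, 22.2, 64.2]
ee_rot: [179.8, 0.1, 96.0]
force: [-0.2, -2.8, 7.2]
gripper_width: 46.8
gripper_force: 3.5
```

apply_moves --pt "0.03 -0.0004 0.004 0 0 0 0" --pt "0.03 -0.0004 0.004 0 0 0 0" --pt "0.03 -0.0004 0.004 0 0 0 0" --pt "0.03 -0.0004 0.004 0 0 0 0" --pt "0.03 0 0 0 0 0 0"

```text
time_s: 5.37
ee_pos: [578.1, 38.3, 64.2]
ee_rot: [179.8, 0.1, 96.0]
force: [0.7, -4.7, 7.4]
gripper_width: 46.8
gripper_force: 3.5
```

apply_moves --pt "0.03 -0.0003 0.003 0 0 0 0" --pt "0.03 -0.0003 0.003 0 0 0 0" --pt "0.03 -0.0002 0.002 0 0 0 0" --pt "0.03 0 0 0 0 0 0"

```text
time_s: 5.7
ee_pos: [577.3, 46.0, 64.2]
ee_rot: [179.8, 0.2, 96.0]
force: [-0.4, -5.5, 7.6]
gripper_width: 47.1
gripper_force: 3.8
```

apply_moves --pt "0.03 -0.0002 0.002 0 0 0 0" --pt "0.03 -0.0002 0.002 0 0 0 0" --pt "0.03 0 0 0 0 0 0"

```text
time_s: 5.95
ee_pos: [576.9, 49.9, 64.2]
ee_rot: [179.8, 0.2, 96.0]
force: [-0.2, -5.1, 6.7]
gripper_width: 46.9
gripper_force: 3.8
```

apply_moves --pt "0.03 -0.0002 0.002 0 0 0 0" --pt "0.03 0 0 0 0 0 0"

```text
time_s: 6.12
ee_pos: [576.7, 51.8, 64.3]
ee_rot: [179.8, 0.2, 96.0]
force: [0.2, -5.9, 6.7]
gripper_width: 47.3
gripper_force: 4.4
```

apply_moves --pt "0.03 -0.0002 0.002 0 0 0 0" --pt "0.03 0 0 0 0 0 0"

```text
time_s: 6.28
ee_pos: [576.6, 52.1, 64.3]
ee_rot: [179.8, 0.4, 96.2]
force: [1.2, -11.3, 7.0]
gripper_width: 47.0
gripper_force: 8.0
```

apply_moves --pt "0.03 0.0005 -0.005 0 0 0 0" --pt "0.03 0 0 0.01 0 0 0" --pt "0.03 0 0 0.02 0 0 0" --pt "0.03 0 0 0.03 0 0 0" --pt "0.03 0 0 0.03 0 0 0"

```text
time_s: 6.7
ee_pos: [574.4, 50.2, 153.3]
ee_rot: [-179.8, -0.0, 96.0]
force: [1.3, 0.5, 0.2]
gripper_width: 47.0
gripper_force: 0.0
```

apply_moves --pt "0.03 0 -0.03 0.03 0 0 0" --pt "0.03 0 -0.04 0 0 0 0" --pt "0.03 0 -0.04 0 0 0 0" --pt "0.03 0 -0.04 0 0 0 0" --pt "0.03 0 -0.04 0 0 0 0"

```text
time_s: 7.12
ee_pos: [574.9, -140.6, 182.8]
ee_rot: [-180.0, -0.0, 96.0]
force: [1.1, -0.4, -0.4]
gripper_width: 46.7
gripper_force: 0.0
```

apply_moves --pt "0.03 0 -0.04 0 0 0 0" --pt "0.03 0 -0.04 0 0 0 0" --pt "0.03 0 -0.03 0 0 0 0" --pt "0.03 0 0 0 0 0 0" --pt "0.03 0 0 0 0 0 0"

```text
time_s: 7.53
ee_pos: [574.9, -250.4, 182.0]
ee_rot: [-179.9, -0.1, 95.8]
force: [0.9, 0.8, -0.4]
gripper_width: 47.1
gripper_force: 0.0
```

Run:
```python
from workcell import status, cams, env, finder
import cv2,numpy as np
f=cams.grab_frame("top")["color"][:,:,::-1]; g=cams.grab_frame("side")["color"][:,:,::-1]
a=cv2.resize(f[150:350,20:420],(800,400)); cv2.imwrite("pics/t2.png",a); cv2.imwrite("pics/s2.png",cv2.resize(g[180:340,230:430],None,fx=3.7,fy=3.7,interpolation=cv2.INTER_CUBIC))
```

```text
(no output)
```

View pics/s2.png

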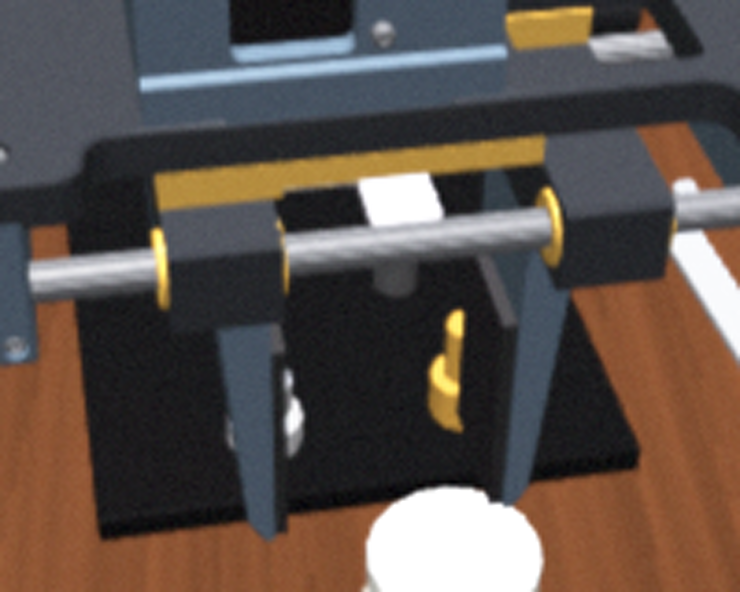

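View pics/t2.png

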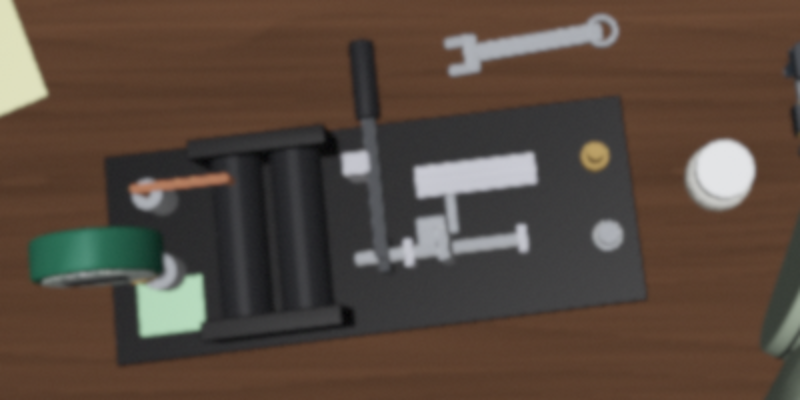

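The top view shows the bolt through the eye: the tab moved from about (475,225) to (432,232), roughly 39 mm. The near corner of the bar is at about (440,215) in the side view, as it was at the start. I'll check both numerically.

Run:
```python
import cv2,numpy as np
s0,s2=cv2.imread("pics/sidec.png",0),cv2.imread("pics/s2.png",0)
for c in (385,410,430):
    print([int(np.argmin(np.diff(i[195:250,c].astype(int))))+195 for i in (s0,s2)])
t0=cv2.imread("pics/top0.png",0)[150:350,20:420]; t2=cv2.resize(cv2.imread("pics/t2.png",0),(400,200),interpolation=cv2.INTER_AREA)
def sh(y0,y1,x0,x1,m=26):
    r=cv2.matchTemplate(t2[y0-3:y1+3,x0-m:x1+m],t0[y0:y1,x0:x1],cv2.TM_CCOEFF_NORMED); l=cv2.minMaxLoc(r); return l[3][0]-m,l[3][1]-3,round(l[1],2)
print("tab",sh(105,120,230,246),"bar",sh(74,100,205,270,6))
```

```text
[224, 225]
[230, 223]
[230, 221]
tab (-22, 3, 0.84) bar (0, 0, 1.0)
```

Run:
```python
import cv2,numpy as np
s0,s2=cv2.imread("pics/sidec.png",0),cv2.imread("pics/s2.png",0)
for c in (385,400,420,432): print(c,s0[200:260:4,c].tolist(),s2[200:260:4,c].tolist())
```

```text
385 [254, 254, 254, 254, 254, 254, 239, 191, 172, 148, 133, 119, 91, 69, 63] [255, 255, 255, 255, 255, 254, 239, 191, 193, 214, 207, 171, 158, 143, 98]
400 [255, 254, 254, 254, 254, 251, 227, 189, 164, 157, 152, 140, 113, 77, 63] [255, 255, 255, 255, 255, 250, 216, 181, 198, 215, 200, 166, 135, 109, 85]
420 [255, 255, 254, 255, 254, 245, 209, 180, 104, 42, 42, 31, 28, 28, 22] [255, 255, 255, 255, 255, 243, 190, 189, 212, 207, 172, 156, 140, 97, 72]
432 [255, 255, 254, 254, 253, 237, 200, 145, 65, 25, 25, 26, 24, 25, 23] [255, 255, 255, 255, 252, 228, 186, 191, 212, 200, 166, 140, 115, 89, 73]
```

The gripper rod hides that edge in the side view, so I'll move clear and look again.

apply_moves --pt "0.03 -0.02 -0.035 0 0 0 0" --pt "0.03 -0.02 -0.035 0 0 0 0" --pt "0.03 -0.02 -0.035 0 0 0 0" --pt "0.03 -0.02 -0.035 0 0 0 0" --pt "0.03 -0.02 -0.035 0 0 0 0"

```text
time_s: 8.05
ee_pos: [475.3, -423.6, 182.8]
ee_rot: [180.0, -0.0, 96.1]
force: [0.5, 0.0, 0.7]
gripper_width: 47.1
gripper_force: 0.0
```

apply_moves --pt "0.03 -0.03 -0.025 0 0 0 0" --pt "0.03 -0.03 -0.025 0 0 0 0" --pt "0.03 -0.03 -0.025 0 0 0 0" --pt "0.03 -0.03 -0.025 0 0 0 0" --pt "0.03 0 0 0 0 0 0"

```text
time_s: 8.47
ee_pos: [351.4, -526.9, 182.6]
ee_rot: [-179.8, 0.1, 95.8]
force: [-0.4, 0.1, -0.9]
gripper_width: 46.9
gripper_force: 0.0
```

Run:
```python
from workcell import cams
import cv2
g=cams.grab_frame("side")["color"][:,:,::-1]
s2=cv2.resize(g[180:340,230:430],None,fx=3.7,fy=3.7,interpolation=cv2.INTER_CUBIC); cv2.imwrite("pics/s3.png",s2)
s0=cv2.imread("pics/sidec.png",0); s2=cv2.cvtColor(s2,cv2.COLOR_BGR2GRAY)
for c in (400,420,432): print(c,s0[200:260:4,c].tolist(),s2[200:260:4,c].tolist())
```

```text
400 [255, 254, 254, 254, 254, 251, 227, 189, 164, 157, 152, 140, 113, 77, 63] [255, 254, 254, 254, 254, 251, 228, 190, 166, 157, 154, 141, 114, 78, 67]
420 [255, 255, 254, 255, 254, 245, 209, 180, 104, 42, 42, 31, 28, 28, 22] [254, 255, 255, 255, 254, 245, 209, 182, 102, 42, 40, 32, 26, 27, 23]
432 [255, 255, 254, 254, 253, 237, 200, 145, 65, 25, 25, 26, 24, 25, 23] [255, 255, 254, 254, 253, 237, 205, 144, 69, 24, 20, 24, 23, 25, 28]
```

View pics/s3.png

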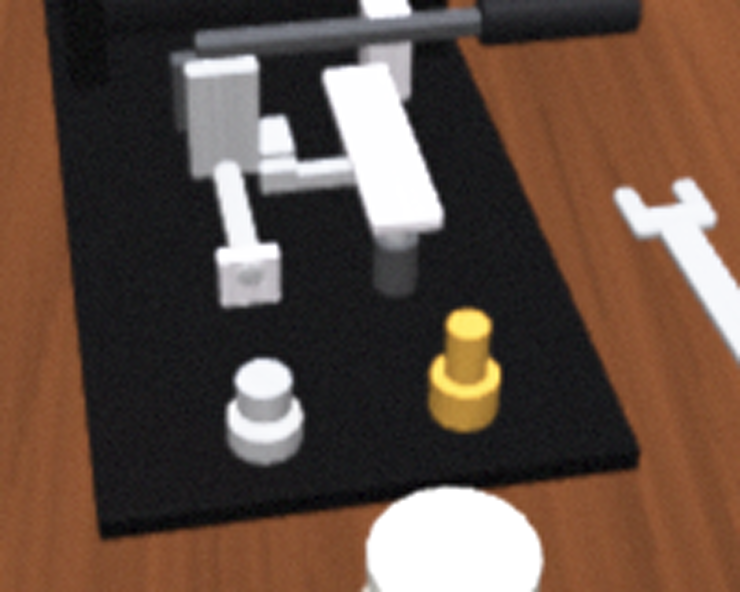

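The side view is clear now: the bar's near edge at (432,225) matches the start pixel for pixel, so the catch is fully up. The tab is home with its top at (222,62), and the fittings haven't moved.

```bash
python3 -c "
from workcell import env
print(env.job_done())"
```

```text
the job is handed in; nothing more can be done
None
```

The job is handed in, with no verdict returned: the bolt was pushed home against its stop with the catch held down, the catch is fully back up over it, and the last pictures show the loose things where they stood.

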